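# Load the last sample cup and lift the changer rack level

## Robot

A 6-joint arm with a two-finger parallel gripper is mounted at the origin on the work surface. World frame = base frame: x ahead of the robot, y to its left, z up, the work surface at z = 0. Lengths are in mm, angles in rad, forces in N, time in s.
With the tool pointing down it reaches from about 400 to 925 mm from the base axis. Payload 12.5 kg.
Tool frame: the origin (TCP) lies between the finger pads, 19 mm behind the fingertips; this is the grasp point; z points along the fingers, y is the line along which they close (so a half turn about z gives the same grasp; the last joint's range is limited). The gripper opens to 95 mm and grips with 3 to 60 N. Pads are 20 mm wide; open, the fingers measure 119 mm over their backs; the gripper's body (75 mm by 180 mm) begins 59 mm behind the grasp point.
Start: joints at [-1.238, 0.491, 1.559, -0, 1.092, -0.106], TCP at [265.557, -565.795, 233.461] pointing down, gripper open.
Joint ranges: [-3.1, 3.1], [-0.84, 2.19], [0.05, 2.79], [-1.13, 4.28], [0.06, 2.93], [-2.69, 2.69]. Speed limits (rad/s): [2.22, 2.22, 2.79, 3.14, 3.14, 3.14].

## Interface

Orientations are given as [roll, pitch, yaw] about the fixed x, y, z axes, in that order (R = Rz(yaw) Ry(pitch) Rx(roll)).
In Python, from cell import env gives the robot as it stands.
- The arm moves only by the tool carry_out, never from a script. Its argument "series" is a list of rows, each a list of 4 numbers: the shift along the world's x, y, z normalised to -1 to 1, where 1 is 5 cm, then the turn about the world's z normalised to -1 to 1, where 1 is 6 degrees. In form: [[x, y, z, turn], ...]. A call has exactly 5 rows; each row shifts and turns the commanded pose from where the row before left it; what a row does not reach is not made up. A row lasts 1/10 s, in which the tool goes at most 50 mm and 8.59 degrees, less where a joint would pass 70% of its speed; a pose out of reach is approached as far as the arm can. A call with a number of a shift or a turn outside -1 to 1 is refused whole. A call with a gripper value outside its range is refused whole. "fingers" is the closure, from -1 (fully open) to 1 (shut), set as the call begins (left out, the last holds). The fingers move at their own pace and stop on an object; the grip force is fixed at half the most. Time passes only in rows, so rows that do not move let the fingers close, or fill a call up. It gives the time, the measured TCP pose, the force, the opening and the grip force at its end, in the units of the state.
- env.state(): the state, without advancing time (a new reading comes with each control period).
- env.read_camera(name): name is "side" or "top" or "wrist"; returns the picture (480x640x3 uint8, red, green, blue); there is no depth.
- env.calibration(name): a dict with "K" (3x3 intrinsics, pixels), "pose" (4x4, takes a point from camera to world coordinates). Camera axes: x right, y down, z forward; pixel columns grow to the right and rows downward; lengths in mm; the calibration is good to about 2 mm. A picture is of the moment at which its call begins: read the wrist's pose just before it. calibration takes no time and is no camera call; for the wrist camera it gives the pose at the moment of the call.
- env.job_done(): hands the job in; it is judged then, once.
Trained networks look in the newest picture that a camera, given by its name, has taken for a name from the list of things; names that differ only in an ending like _2 or _b are one class to them, and where a whole thing is asked for, a point or a joint stands for the part that bears it (a point fixed in the world has none). Each returns a list of dicts, best first, with "conf" (0 to 1); they miss things now and then, are a little off and sometimes report something else, mostly with a low value. They report only what shows in the picture. A call takes as long as a camera call. They do not tell look-alikes from the thing itself.
- env.look_for(camera, label): "position" ([row, column] as shares, 0 to 1, of the picture: columns of its width, rows of its height, amid what is visible of it).
The state is a dict: "t": time; "joints": joint angles; "qvel": joint speeds; "tau": joint torques, N m; "eef_pos": TCP position; "tcp_rot": TCP orientation; "ft_force": force on the tool from outside, world axes, zero at the start; "moment": the same for the moment, N m; "opening": opening from 0.0 (shut) to 1.0 (fully open); "grip_force": force on a finger pad.
Only numpy, scipy, OpenCV 4.12 (cv2) and the standard library are available. Lean on these libraries where they do the work, as an engineer would, in place of code of your own. Each camera call takes 0.05 s, during which the arm holds its last target. There are 200 camera calls.

## Task

The sample cup on the balance pan has been weighed: set it (do not drop it) upright into the one empty seat of the sample rack standing on the bench and let go of it. Then take the loaded rack by its grip bar, lift it straight up and level so that all five cups stay in their seats, and finish while holding it still and level about 10 cm above the bench, carried by the gripper alone, ready for me to bring it to the changer on the right. Leave the other things on the bench where they are.

Things in the scene. Friction and masses are not known exactly. Their poses are not given: they have to be found in the camera images.
- sample: weighed sample cup, loose, on the balance pan: conical white plastic, 33 mm across the foot, 39 mm at 50 mm height, with a ribbed grey lid 43 mm across from 50 to 62 mm above the foot (grip it there, TCP about 48 mm above the foot); about 55 g. Origin: centre of its underside, z up along the cup
- rack: round rack, loose, on a hub foot 104 mm wide, 30 mm high; grey deck 204 mm wide, top at 38 mm; five black lipped seats 70 mm from the axis, 72 degrees apart (floor at 40 mm, lip top 48 mm, 42 mm clear inside); steel column 16 mm thick with a black grip bar on top. 0.3 kg, with five cups 0.6 kg. Origin: centre of the underside, z up; x points to the empty seat, y runs along the grip bar
- grip_bar (a point): centre of the rack's straight grip bar, on the rack's axis, 134 mm above the rack's underside; the bar is 70 mm long (along the rack's y), 14 mm thick (along the rack's x) and 22 mm tall (123 to 145 mm above the underside)
- empty_seat (a point): centre of the floor of the rack's one empty seat, 70 mm from the rack's axis along the rack's x, 40 mm above its underside
- cup1: a cup of the same make as the sample cup (62 mm tall, lid 43 mm across), already standing in the rack in seat 1. Origin: centre of its underside, z up
- seat1 (a point): centre of the floor of the rack's seat 1, 72 degrees on from the empty seat, counter-clockwise from above
- cup2: a cup of the same make as the sample cup (62 mm tall, lid 43 mm across), already standing in the rack in seat 2. Origin: centre of its underside, z up
- seat2 (a point): centre of the floor of the rack's seat 2, 144 degrees on from the empty seat, counter-clockwise from above
- cup3: a cup of the same make as the sample cup (62 mm tall, lid 43 mm across), already standing in the rack in seat 3. Origin: centre of its underside, z up
- seat3 (a point): centre of the floor of the rack's seat 3, 216 degrees on from the empty seat, counter-clockwise from above
- cup4: a cup of the same make as the sample cup (62 mm tall, lid 43 mm across), already standing in the rack in seat 4. Origin: centre of its underside, z up
- seat4 (a point): centre of the floor of the rack's seat 4, 288 degrees on from the empty seat, counter-clockwise from above
- balance: compact laboratory balance, fixed, 220 mm (its x) by 170 mm, body top 48 mm high, round steel pan 116 mm in diameter centred 30 mm along its +x, pan top 66 mm above the bench; display at its -x end. Origin: centre of the underside
- reagent: amber reagent bottle with a white cap, 70 mm in diameter, 140 mm tall, loose bystander beyond the rack. Origin: centre of the underside
- buffer_jar: white plastic jar, 60 mm in diameter, 80 mm tall, loose bystander at the near right. Origin: centre of the underside
- open_cup: empty clear cup without a lid, 56 mm across the rim, 62 mm tall, loose bystander right of the rack. Origin: centre of the underside
- spatula: thin steel lab spatula (5 mm rod, flat blades at both ends), 160 mm long, lying on the bench left of the balance, loose bystander. Origin: middle of its length, on its underside
Not all that is in view belongs to the job. Leave any purple look-alike of the cup3 alone. What is shaped like the cup2 but red is not meant.

How it is judged:
By the outcome, as a careful person would: the job done as asked, in the order asked, and still so for the second after the job is handed in, while the arm keeps its last pose, push and grip.
It also fails if it takes over 56 s, if anything falls off the work surface, if the arm or the gripper's body presses on something with over 40 N, if the wrist force passes 120 N, or if a joint passes its speed limit or range.

## Working session

There is one attempt and no reset: what is moved stays moved. The work goes in short steps, Python scripts to look and compute and a tool call to move; the robot and the scene stay as the last step left them, time stands still between calls to the robot, and variables do not carry over. Pictures are saved under pics/ and viewed, at most 10 in all, crops included, and the job is handed in when it is done.

Besides the shell and the picture viewer there is one more tool, called after "Request:" as name(argument=value, ...), one argument or row to a line, values as JSON. carry_out: Moves the arm, as the interface text tells. Its arguments: {"type":"object","properties":{"series":{"type":"array","items":{"type":"array","items":{"type":"number","minimum":-1,"maximum":1}}},"fingers":{"type":"number"}},"required":["series"]}

```bash
mkdir -p pics
cat > h.py <<'E'
import numpy as np, cv2
from cell import env
def snap(c,f):
    im=env.read_camera(c); cv2.imwrite('pics/'+f,im[:,:,::-1]); return im
def ray(c,u,v,z):
    k=env.calibration(c); K=np.array(k['K']);P=np.array(k['pose'])
    d=P[:3,:3]@np.linalg.solve(K,[u,v,1]);o=P[:3,3]
    return o+d*(z-o[2])/d[2]
def proj(c,p):
    k=env.calibration(c); K=np.array(k['K']);P=np.array(k['pose'])
    q=K@(P[:3,:3].T@(np.array(p,float)-P[:3,3])); return q[:2]/q[2]
E
python3 - <<'E'
from h import *
a=snap('top','top.png');
zs=dict(sample=97,rack=38,grip_bar=145,empty_seat=40,cup1=102,balance=48,reagent=140,buffer_jar=80,open_cup=62,spatula=2)
for n,z in zs.items():
    for d in env.look_for('top',n)[:6]:
        v,u=d['position'];u*=640;v*=480
        print(n,round(d['conf'],2),round(u),round(v),ray('top',u,v,z).round())
b=snap('side','side.png')
print(env.state()['tcp_rot'],np.array(env.calibration('top')['pose']).round(2))
E
```

```text
sample 0.56 219 267 [499. 358.  97.]
sample 0.47 359 248 [560. -34.  97.]
rack 0.8 357 249 [560. -33.  38.]
grip_bar 0.89 359 249 [553. -30. 145.]
grip_bar 0.18 332 248 [555.  43. 145.]
empty_seat 0.74 358 247 [567. -34.  40.]
cup1 0.69 373 229 [614. -72. 102.]
cup1 0.64 335 249 [554.  34. 102.]
cup1 0.53 350 271 [494. -10. 102.]
cup1 0.53 344 172 [772.  10. 102.]
cup1 0.47 288 238 [585. 164. 102.]
cup1 0.44 346 220 [637.   3. 102.]
balance 0.44 361 248 [562. -43.  48.]
reagent 0.58 300 167 [777. 132. 140.]
buffer_jar 0.84 476 307 [ 400. -364.   80.]
open_cup 0.86 478 216 [ 658. -376.   62.]
open_cup 0.65 361 245 [572. -43.  62.]
[ 3.14156708e+00 -1.20852261e-05  4.38803826e-01] [[ 2.00000e-02 -1.00000e+00  8.00000e-02  4.70420e+02]
 [-1.00000e+00 -2.00000e-02  2.00000e-02  5.35800e+01]
 [-1.00000e-02 -8.00000e-02 -1.00000e+00  1.44384e+03]
 [ 0.00000e+00  0.00000e+00  0.00000e+00  1.00000e+00]]
```

View pics/top.png

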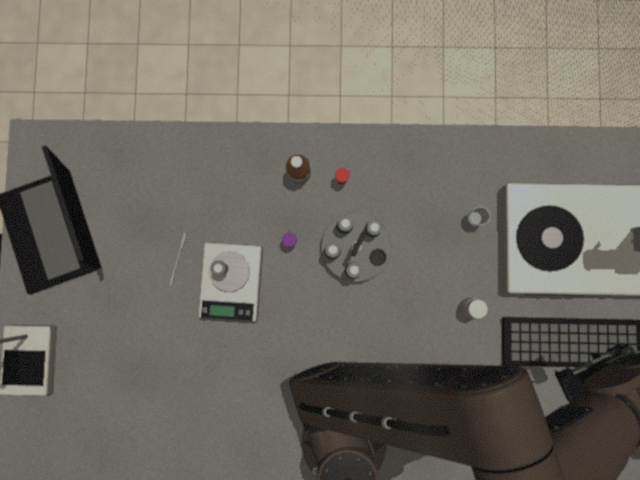

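View pics/side.png

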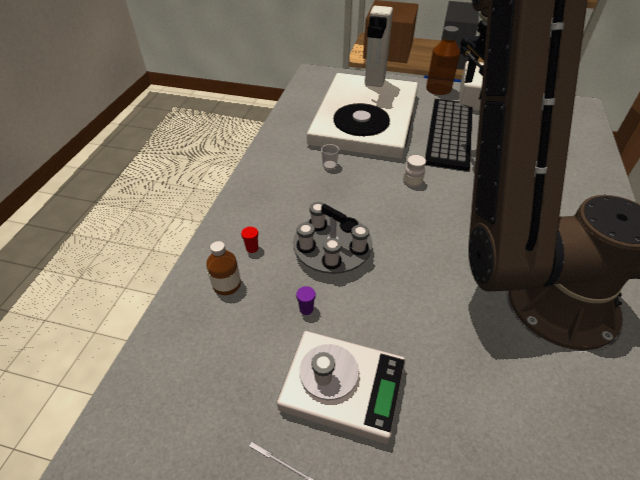

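Candidates for the sample in the top view:
- White cup on the balance pan: (219,268)
- Purple look-alike: (289,240)
- Red look-alike: (342,176)
- Cups already in the rack: (345,226), (373,229), (333,251), (352,271)

I choose the white cup on the pan. The empty seat is the dark ring at (377,257). I'll move over the rack first for a close look.

Request:
carry_out(
  series=[
    [0.4, 0.7, 0.2, 0],
    [0.4, 0.7, 0.2, 0],
    [0.4, 0.7, 0.2, 0],
    [0.4, 0.7, 0.2, 0],
    [0.4, 0.7, 0.2, 0],
  ],
  fingers=-1,
)

```text
t: 1.1
eef_pos: [366.1, -389.3, 284.0]
tcp_rot: [3.141, -0.0, 0.439]
ft_force: [0.6, 0.0, 0.6]
opening: 0.997
grip_force: 0.0
```

Request:
carry_out(
  series=[
    [0.4, 0.7, 0.1, 0],
    [0.4, 0.7, 0.1, 0],
    [0.4, 0.7, 0.1, 0],
    [0.4, 0.7, 0.1, 0],
    [0.4, 0.7, 0.1, 0],
  ],
)

```text
t: 1.6
eef_pos: [466.1, -214.3, 308.9]
tcp_rot: [3.141, -0.0, 0.439]
ft_force: [0.4, -0.8, 0.0]
opening: 0.997
grip_force: 0.0
```

Request:
carry_out(
  series=[
    [0.1, 0.7, 0, 0],
    [0.1, 0.7, 0, 0],
    [0.1, 0.7, 0, 0],
    [0, 0, 0, 0],
    [0, 0, 0, 0],
  ],
)

```text
t: 2.1
eef_pos: [480.7, -110.4, 308.7]
tcp_rot: [3.141, -0.0, 0.441]
ft_force: [-0.6, -0.7, 0.4]
opening: 1.004
grip_force: 0.0
```

Run:
```python
from h import *
a=snap('wrist','w1.png')
s=env.state();print(s['t'],s['eef_pos'],s['tcp_rot'],s['joints'])
P=np.array(env.calibration('wrist')['pose']);print(P.round(2),env.calibration('wrist')['K'])
for n,z in dict(grip_bar=145,empty_seat=40,cup1=102).items():
    for d in env.look_for('wrist',n)[:5]:
        v,u=d['position'];u*=640;v*=480
        print(n,round(d['conf'],2),round(u),round(v),ray('wrist',u,v,z).round())
```

```text
2.15 [ 480.60742369 -111.1191048   308.55786292] [ 3.14109560e+00 -3.87424671e-05  4.39288021e-01] [-3.61042800e-01  2.25364290e-01  1.76569468e+00 -3.48785205e-04
  1.15015005e+00  7.70607882e-01]
[[ 4.3000e-01 -8.7000e-01 -2.5000e-01  5.5141e+02]
 [-9.1000e-01 -4.1000e-01 -1.2000e-01 -7.7960e+01]
 [ 0.0000e+00  2.8000e-01 -9.6000e-01  4.5993e+02]
 [ 0.0000e+00  0.0000e+00  0.0000e+00  1.0000e+00]] [[420.50228988   0.         320.75727038]
 [  0.         420.50228988 236.46691487]
 [  0.           0.           1.        ]]
grip_bar 0.84 283 90 [556. -47. 145.]
grip_bar 0.61 351 32 [610. -74. 145.]
empty_seat 0.68 285 85 [562. -37.  40.]
cup1 0.94 351 35 [616. -75. 102.]
cup1 0.84 232 143 [500. -21. 102.]
cup1 0.57 188 49 [553.  37. 102.]
cup1 0.52 275 5 [610. -12. 102.]
```

View pics/w1.png

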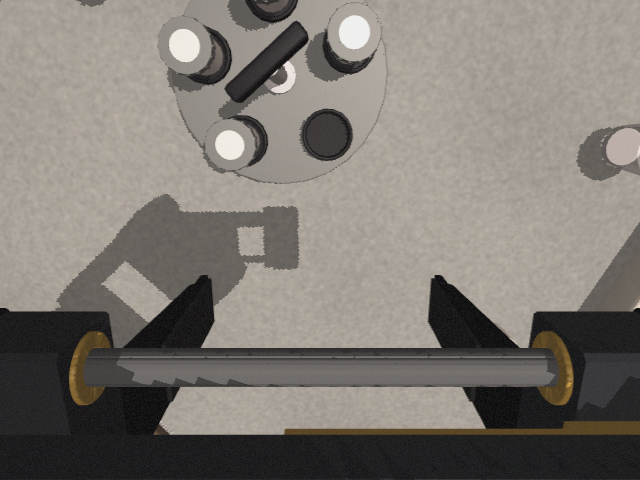

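The wrist view shows the empty seat at (327,135), the grip bar from (232,95) to (303,28), and lids at (184,45), (355,32) and (230,145). I'll measure these more precisely.

Run:
```python
from h import *
im=cv2.imread('pics/w1.png');g=im.max(2)
w=(g[:200,:450]>225).astype('uint8')
n,l,st,c=cv2.connectedComponentsWithStats(w)
for i in range(1,n):
    if st[i,4]>200: print('white',st[i,4],c[i].round(1),ray('wrist',*c[i],102).round(1))
k=(g[:200,:450]<62).astype('uint8')
n,l,st,c=cv2.connectedComponentsWithStats(k)
for i in range(1,n):
    if st[i,4]>200:
        r=cv2.minAreaRect(np.argwhere(l==i)[:,::-1].astype(np.float32)); print('dark',st[i],c[i].round(1),r)
for p in [(232,95),(303,28),(267,61.5)]: print(ray('wrist',*p,144).round(1))
print('seat',ray('wrist',327,135,44).round(1))
```

```text
white 791 [353.8  31.8] [618.9 -75.4 102. ]
white 770 [183.8  45.1] [554.   40.9 102. ]
white 266 [286.8  79. ] [565.3 -42.2 102. ]
white 639 [229.3 144.7] [498.  -19.6 102. ]
dark [245   0  53  23 582] [270.   10.5] ((271.0, 11.0), (22.0, 52.0), 90.0)
dark [ 225   21   83   82 2015] [263.9  65.1] ((267.0999755859375, 62.69999694824219), (24.030601501464844, 100.96278381347656), 46.7357063293457)
dark [187  27  45  58 694] [214.7  62.8] ((213.32093811035156, 58.77751922607422), (36.62847900390625, 55.408905029296875), 21.194055557250977)
dark [323  31  48  43 534] [340.4  60.1] ((341.1714782714844, 56.62795639038086), (52.66967010498047, 27.81671714782715), 31.534788131713867)
dark [302 109  50  52 810] [326.9 133.6] ((326.5, 134.5), (51.0, 49.0), 90.0)
dark [228 115  40  51 445] [255.3 136.2] ((251.421875, 135.8966064453125), (51.98322296142578, 28.16729164123535), 65.92449951171875)
[537.4 -15.5 144. ]
[598.4 -43.3 144. ]
[568.4 -29.4 144. ]
seat [537.7 -91.7  44. ]
```

Request:
carry_out(
  series=[
    [0.1, 0.9, 0, 0.67],
    [0.1, 0.9, 0, 0.67],
    [0.1, 0.9, 0, 0.67],
    [0, 0.9, 0, 0.67],
    [0, 0.9, 0, 0.67],
  ],
)

```text
t: 2.8
eef_pos: [495.7, 115.1, 308.4]
tcp_rot: [3.141, 0.0, 0.791]
ft_force: [0.6, 0.1, -0.5]
opening: 0.999
grip_force: 0.0
```

Request:
carry_out(
  series=[
    [0, 0.9, 0, 0.67],
    [0, 0.9, 0, 0.67],
    [0, 0.9, 0, 0.67],
    [0, 0.9, 0, 0.67],
    [0, 0.9, 0, 0.67],
  ],
)

```text
t: 3.3
eef_pos: [495.9, 340.3, 308.3]
tcp_rot: [3.141, 0.0, 1.142]
ft_force: [0.7, -0.3, 0.2]
opening: 1.002
grip_force: 0.0
```

Request:
carry_out(
  series=[
    [0, 0.2, -0.4, 0],
    [0, 0.1, -0.4, 0],
    [0, 0, 0, 0],
    [0, 0, 0, 0],
    [0, 0, 0, 0],
  ],
)

```text
t: 3.8
eef_pos: [496.3, 353.6, 269.6]
tcp_rot: [3.141, -0.001, 1.139]
ft_force: [-0.1, -0.9, 1.0]
opening: 1.0
grip_force: 0.0
```

Run:
```python
from h import *
a=snap('wrist','w2.png')
s=env.state();print(s['t'],s['eef_pos'],s['tcp_rot'],s['joints'])
print(proj('wrist',s['eef_pos']))
for d in env.look_for('wrist','sample')[:3]:
        v,u=d['position'];u*=640;v*=480
        print(round(d['conf'],2),round(u),round(v),ray('wrist',u,v,120).round())
im=cv2.cvtColor(a,cv2.COLOR_RGB2BGR);g=im.max(2)
n,l,st,c=cv2.connectedComponentsWithStats((g>235).astype('uint8'))
for i in range(1,n):
    if st[i,4]>150: print('white',st[i],c[i].round(1),ray('wrist',*c[i],128).round(1))
```

```text
3.85 [496.21669023 353.66892027 269.64401565] [ 3.14048588e+00 -1.34405614e-03  1.13935037e+00] [ 5.10903872e-01  4.34839909e-01  1.55382639e+00 -1.15153089e-04
  1.15118843e+00  9.42397393e-01]
[319.77277919 319.96098335]
0.83 318 219 [497. 359. 120.]
0.21 467 422 [538. 144. 120.]
white [  218   107   209   239 12597] [332.2 229.5] [503.6 349.5 128. ]
white [236 163  33  37 856] [252.  180.3] [467.4 405.3 128. ]
```

View pics/w2.png

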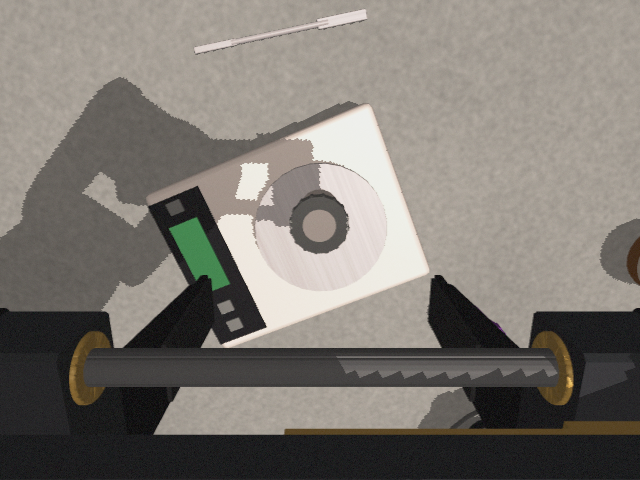

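The close view confirms the choice: grey ribbed lid, white top, standing alone on the pan at (319.5,225).

Run:
```python
from h import *
print(ray('wrist',319.5,225.5,128).round(1), proj('top',[496,354,128]), env.state()['eef_pos'])
```

```text
[496.6 356.  128. ] [217.58308407 268.11491909] [496.08328524 353.72685846 269.60743717]
```

Request:
carry_out(
  series=[
    [0, 0.05, -0.5, 0],
    [0, 0, -0.5, 0],
    [0, 0, -0.5, 0],
    [0, 0, -0.5, 0],
    [0, 0, -0.4, 0],
  ],
)

```text
t: 4.4
eef_pos: [495.7, 356.4, 147.9]
tcp_rot: [3.141, -0.0, 1.14]
ft_force: [0.4, -0.9, 0.2]
opening: 1.004
grip_force: 0.0
```

Request:
carry_out(
  series=[
    [0, 0, -0.3, 0],
    [0, 0, -0.2, 0],
    [0, 0, -0.17, 0],
    [0, 0, 0, 0],
    [0, 0, 0, 0],
  ],
)

```text
t: 4.9
eef_pos: [495.8, 356.8, 115.5]
tcp_rot: [3.141, -0.001, 1.14]
ft_force: [-0.4, 0.3, 0.9]
opening: 1.002
grip_force: 0.0
```

Request:
carry_out(
  series=[
    [0, 0, 0, 0],
    [0, 0, 0, 0],
    [0, 0, 0, 0],
    [0, 0, 0, 0],
    [0, 0, 0, 0],
  ],
  fingers=1,
)

```text
t: 5.4
eef_pos: [495.6, 356.7, 115.0]
tcp_rot: [3.141, -0.0, 1.14]
ft_force: [0.1, -0.8, -0.1]
opening: 0.632
grip_force: 0.0
```

Request:
carry_out(
  series=[
    [0, 0, 0, 0],
    [0, 0, 0, 0],
    [0, 0, 0, 0],
    [0, 0, 0, 0],
    [0, 0, 0, 0],
  ],
)

```text
t: 5.9
eef_pos: [495.6, 356.7, 115.0]
tcp_rot: [3.141, 0.0, 1.14]
ft_force: [-0.2, -0.7, 0.3]
opening: 0.445
grip_force: 30.0
```

Request:
carry_out(
  series=[
    [0, 0, 0.2, 0],
    [0, 0, 0.4, 0],
    [0, 0, 0.6, 0],
    [0, 0, 0.7, 0],
    [0, 0, 0.7, 0],
  ],
)

```text
t: 6.4
eef_pos: [495.3, 356.6, 246.9]
tcp_rot: [3.142, 0.0, 1.14]
ft_force: [1.0, 0.1, -0.3]
opening: 0.442
grip_force: 30.0
```

Request:
carry_out(
  series=[
    [0, -0.3, 0.3, 0],
    [0, -0.5, 0.2, 0],
    [0.1, -0.6, 0, 0],
    [0.1, -0.7, 0, 0],
    [0.1, -0.7, 0, 0],
  ],
)

```text
t: 6.9
eef_pos: [510.0, 214.6, 269.6]
tcp_rot: [-3.141, 0.001, 1.141]
ft_force: [0.4, -0.3, -0.6]
opening: 0.442
grip_force: 30.0
```

Request:
carry_out(
  series=[
    [0.1, -0.7, 0, 0],
    [0.1, -0.7, 0, 0],
    [0.1, -0.7, 0, 0],
    [0.1, -0.7, 0, 0],
    [0.1, -0.7, 0, 0],
  ],
)

```text
t: 7.4
eef_pos: [534.8, 39.5, 269.5]
tcp_rot: [-3.141, 0.0, 1.14]
ft_force: [-0.3, -0.7, 0.2]
opening: 0.443
grip_force: 30.0
```

Request:
carry_out(
  series=[
    [0.05, -0.7, 0, 0],
    [0, -0.7, 0, 0],
    [0, -0.6, 0, 0],
    [0, -0.4, 0, 0],
    [0, 0, 0, 0],
  ],
)

```text
t: 7.9
eef_pos: [537.2, -80.9, 269.4]
tcp_rot: [-3.141, 0.001, 1.138]
ft_force: [0.8, -0.1, 0.7]
opening: 0.444
grip_force: 30.0
```

Run:
```python
from h import *
a=snap('wrist','w3.png')
s=env.state();print(s['t'],s['eef_pos'],s['tcp_rot'],s['opening'])
for n,p in dict(seat=[539,-93,48],bar=[568,-29.5,145],tcp=s['eef_pos']).items(): print(n,proj('wrist',p).round())
```

```text
7.95 [537.21209307 -79.59199553 269.4496844 ] [-3.14061632e+00  2.01310884e-04  1.13803192e+00] 0.44756873269569386
seat [329. 218.]
bar [331. 147.]
tcp [320. 320.]
```

View pics/w3.png

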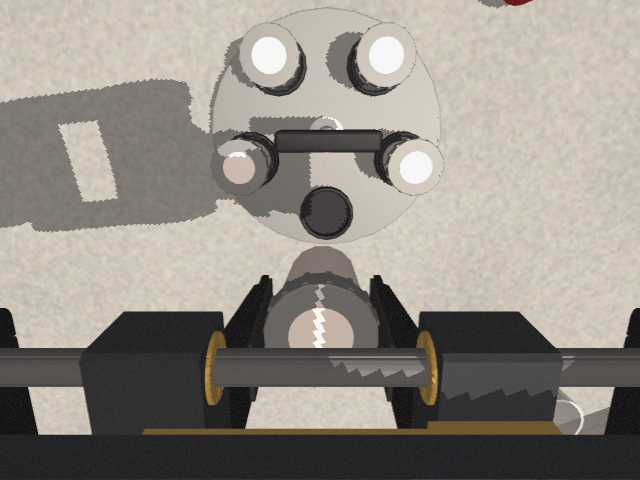

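The wrist view shows the cup held upright. The empty seat is at (326.5,212), the bar is parallel to the closing line, and all four lids are visible. I'll fit the rack pose to these points.

Run:
```python
from h import *
from scipy.optimize import least_squares
im=cv2.imread('pics/w3.png');g=im.max(2)
n,l,st,c=cv2.connectedComponentsWithStats((g[:240]>238).astype('uint8'))
W=[ray('wrist',*c[i],102)[:2] for i in range(1,n) if st[i,4]>500]
print([c[i].round(1) for i in range(1,n) if st[i,4]>500])
W.append(ray('wrist',239.5,166,102)[:2])
S=ray('wrist',326.5,212.5,48)[:2]
b=[ray('wrist',u,v,145)[:2] for u,v in((275.5,140),(381.5,140))]
k=[4,3,2,1]
def ph(x):
    f=lambda i:x[:2]+70*np.array([np.cos(x[2]+i*1.2566),np.sin(x[2]+i*1.2566)])
    return f
def res(x):
    f=ph(x); r=[]
    for w in W: r.append(min((f(i)-w for i in k),key=np.linalg.norm))
    return np.concatenate(r+[f(0)-S])
o=least_squares(res,[568,-29.5,np.radians(-114.5)]);x=o.x
print(x[:2],np.degrees(x[2]),'seat',ph(x)(0),'seen',S);print(o.fun.round(1))
print('bar',b,np.degrees(np.arctan2(*(b[1]-b[0])[::-1])),env.state()['eef_pos'])
print(np.linalg.norm(b[1]-b[0]), 'lid of held', ray('wrist',320,330,282))
```

```text
[array([268.5,  55. ]), array([386.1,  54.8]), array([415.6, 167.1])]
[568.06141466 -24.63892556] -114.75693947563414 seat [538.74753386 -88.2053978 ] seen [539.23194518 -87.55965801]
[ 0.6  0.3  0.3  0.3  0.2  0.4 -0.7 -0.2 -0.5 -0.6]
bar [array([537.49311648, -10.25113814]), array([599.09691757, -38.70350482])] -24.79035320162041 [537.21209307 -79.59199553 269.4496844 ]
67.85694864105373 lid of held [538.36469233 -77.44096973 282.        ]
```

```bash
cat > fit.py <<'E'
from h import *
from scipy.optimize import least_squares
def fit(img,z0=0,thr=238,extra=None):
    g=img.max(2)[:240]
    n,l,st,c=cv2.connectedComponentsWithStats((g>thr).astype('uint8'))
    px=[c[i] for i in range(1,n) if 500<st[i,4]<3000]
    W=[ray('wrist',*p,102+z0)[:2] for p in px]
    f=lambda x,i:x[:2]+70*np.array([np.cos(x[2]+i*1.25664),np.sin(x[2]+i*1.25664)])
    res=lambda x:np.concatenate([min((f(x,i)-w for i in range(5)),key=np.linalg.norm) for w in W])
    o=least_squares(res,[568,-27,np.radians(-114.6)])
    print(np.round(px,1).tolist(),o.fun.round(1)); return o.x, f(o.x,0)
E
python3 - <<'E'
from fit import *
env.read_camera('wrist');env.read_camera('wrist');env.read_camera('wrist')
a=env.read_camera('wrist'); s=env.state()
x,seat=fit(a); print(s['eef_pos'],s['tcp_rot'],x[:2],np.degrees(x[2]),seat,'seat-tcp',seat-s['eef_pos'][:2])
c=cv2.HoughCircles(cv2.cvtColor(a,cv2.COLOR_RGB2GRAY)[180:250,280:370],cv2.HOUGH_GRADIENT,1,30,param1=100,param2=12,minRadius=20,maxRadius=30)
print(c); 
if c is not None: print(ray('wrist',280+c[0,0,0],180+c[0,0,1],48))
E
```

```text
[[270.4, 59.7], [387.3, 60.0], [416.5, 171.5]] [ 0.1 -0.1 -0.   0.  -0.1  0.1]
[537.81964147 -77.57843434 269.89806616] [-3.14146241e+00 -4.77800852e-05  1.14125565e+00] [567.8456278  -26.18875367] -114.66258110562043 [538.63647205 -89.80341566] seat-tcp [  0.81683057 -12.22498132]
[[[46.5 35.5 26.8]]]
[538.81477034 -88.20357949  48.        ]
```

Request:
carry_out(
  series=[
    [0.02, -0.24, -0.3, 0],
    [0, 0, -0.5, 0],
    [0, 0, -0.5, 0],
    [0, 0, -0.4, 0],
    [0, 0, -0.3, 0],
  ],
)

```text
t: 8.65
eef_pos: [538.7, -89.3, 168.7]
tcp_rot: [-3.141, 0.0, 1.142]
ft_force: [0.1, -0.8, 0.6]
opening: 0.442
grip_force: 30.0
```

Request:
carry_out(
  series=[
    [0, 0, 0, 0],
    [0, 0, 0, 0],
    [0, 0, 0, 0],
    [0, 0, 0, 0],
    [0, 0, 0, 0],
  ],
)

```text
t: 9.15
eef_pos: [539.2, -90.3, 170.6]
tcp_rot: [3.14, -0.0, 1.141]
ft_force: [0.8, -0.5, -0.4]
opening: 0.445
grip_force: 30.0
```

Run:
```python
from fit import *
a=snap('wrist','w4.png'); s=env.state()
print(s['eef_pos'],s['tcp_rot'])
P=s['eef_pos']; z=P[2]
print('seat pred',proj('wrist',[538.7,-89.5,48]),'foot',proj('wrist',[P[0],P[1],z-49]),'lidtop',proj('wrist',[P[0],P[1],z+13]))
try:
    x,seat=fit(a);print(x[:2],np.degrees(x[2]),seat)
except Exception as e: print(e)
```

```text
[539.17915481 -90.31212014 170.4401161 ] [ 3.14069898e+00 -1.34670668e-04  1.14040514e+00]
seat pred [319.06017335 234.9000333 ] foot [320.00808002 275.14087915] lidtop [319.70210099 336.5544005 ]
[[231.4, 15.5], [405.5, 15.6], [446.3, 174.7]] [-0.2  0.3  0.2  1.4  0.  -1.7]
[567.14298669 -28.69668979] -113.88349519988931 [538.80151219 -92.70263345]
```

View pics/w4.png

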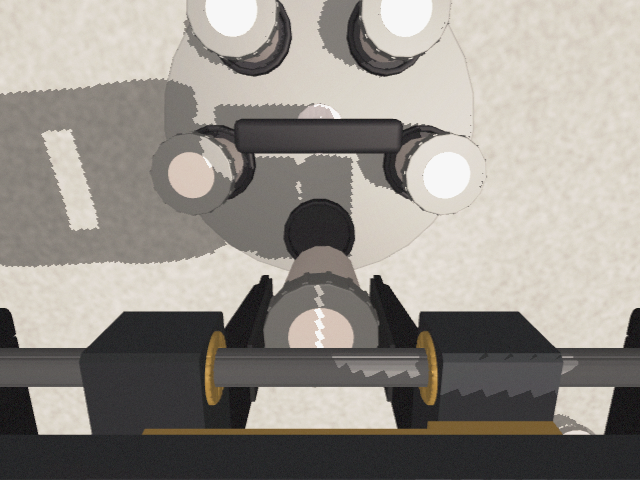

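Run:
```python
from h import *
s=env.state();P=np.array(s['eef_pos']);d=np.array([np.cos(s['tcp_rot'][2]),np.sin(s['tcp_rot'][2]),0]);t=np.array([-d[1],d[0],0])
def circ(c,r): 
    p=np.array([proj('wrist',c+r*(np.cos(a)*d+np.sin(a)*t)) for a in np.linspace(0,6.28,90)]); return p[:,1].min().round(1),p[:,0].min().round(1),p[:,0].max().round(1)
for o in (-4,-2,0,2):
    C=P+o*d
    print(o,'foot',circ(C-[0,0,49],16.5),'lid',circ(C+[0,0,13],21.5))
for y in (-88,-89.5,-91): print('lip',y,circ(np.array([538.9,y,48]),23),circ(np.array([538.9,y,48]),21))
g=cv2.imread('pics/w4.png'); print(g[190:300:2,320].tolist())
```

```text
-4 foot (np.float64(251.8), np.float64(287.8), np.float64(352.3)) lid (np.float64(292.5), np.float64(261.6), np.float64(377.8))
-2 foot (np.float64(248.0), np.float64(287.7), np.float64(352.3)) lid (np.float64(287.3), np.float64(261.4), np.float64(378.0))
0 foot (np.float64(244.1), np.float64(287.6), np.float64(352.4)) lid (np.float64(282.0), np.float64(261.1), np.float64(378.3))
2 foot (np.float64(240.3), np.float64(287.5), np.float64(352.5)) lid (np.float64(276.8), np.float64(260.9), np.float64(378.5))
lip -88 (np.float64(199.3), np.float64(284.4), np.float64(352.4)) (np.float64(202.3), np.float64(287.3), np.float64(349.5))
lip -89.5 (np.float64(201.3), np.float64(285.3), np.float64(353.3)) (np.float64(204.3), np.float64(288.3), np.float64(350.4))
lip -91 (np.float64(203.3), np.float64(286.3), np.float64(354.2)) (np.float64(206.3), np.float64(289.3), np.float64(351.3))
[[117, 123, 127], [115, 121, 126], [114, 117, 121], [114, 116, 121], [93, 95, 98], [34, 29, 27], [51, 50, 53], [38, 37, 38], [39, 36, 38], [38, 38, 38], [33, 33, 35], [42, 41, 43], [38, 36, 41], [43, 42, 46], [43, 41, 45], [46, 46, 46], [41, 39, 40], [41, 42, 44], [43, 41, 42], [40, 37, 41], [38, 38, 39], [47, 42, 47], [44, 42, 45], [41, 40, 44], [38, 32, 37], [41, 41, 46], [45, 45, 45], [39, 36, 41], [104, 109, 118], [123, 129, 141], [119, 126, 139], [119, 126, 136], [122, 129, 140], [120, 127, 139], [120, 128, 139], [121, 129, 139], [121, 128, 140], [120, 128, 139], [120, 128, 139], [120, 129, 138], [120, 128, 139], [116, 126, 138], [75, 76, 79], [73, 74, 78], [72, 75, 76], [69, 75, 77], [74, 76, 79], [103, 107, 110], [134, 140, 146], [182, 191, 199], [180, 191, 198], [182, 192, 199], [181, 190, 196], [109, 114, 119], [131, 137, 142]]
```

Request:
carry_out(
  series=[
    [0, 0.04, -0.2, 0],
    [0, 0, -0.3, 0],
    [0, 0, -0.3, 0],
    [0, 0, -0.3, 0],
    [0, 0, -0.2, 0],
  ],
)

```text
t: 9.7
eef_pos: [538.6, -88.1, 103.5]
tcp_rot: [-3.14, 0.0, 1.14]
ft_force: [0.2, -1.2, -1.2]
opening: 0.445
grip_force: 30.0
```

Request:
carry_out(
  series=[
    [0, 0, -0.1, 0],
    [0, 0, -0.06, 0],
    [0, 0, 0, 0],
    [0, 0, 0, 0],
    [0, 0, 0, 0],
  ],
)

```text
t: 10.2
eef_pos: [539.3, -88.4, 97.4]
tcp_rot: [3.141, -0.0, 1.14]
ft_force: [0.6, 0.0, -0.5]
opening: 0.444
grip_force: 30.0
```

Request:
carry_out(
  series=[
    [0, 0, -0.04, 0],
    [0, 0, -0.04, 0],
    [0, 0, -0.03, 0],
    [0, 0, 0, 0],
    [0, 0, 0, 0],
  ],
)

```text
t: 10.7
eef_pos: [539.1, -88.3, 91.4]
tcp_rot: [-3.142, 0.0, 1.14]
ft_force: [-0.5, 0.7, -0.4]
opening: 0.446
grip_force: 30.0
```

Request:
carry_out(
  series=[
    [0, 0, -0.02, 0],
    [0, 0, -0.02, 0],
    [0, 0, 0, 0],
    [0, 0, 0, 0],
    [0, 0, 0, 0],
  ],
)

```text
t: 11.2
eef_pos: [539.1, -88.3, 89.5]
tcp_rot: [3.141, 0.0, 1.14]
ft_force: [0.9, 0.1, -0.1]
opening: 0.443
grip_force: 30.0
```

Request:
carry_out(
  series=[
    [0, 0, -0.01, 0],
    [0, 0, -0.01, 0],
    [0, 0, 0, 0],
    [0, 0, 0, 0],
    [0, 0, 0, 0],
  ],
)

```text
t: 11.7
eef_pos: [539.2, -88.3, 88.8]
tcp_rot: [3.141, -0.0, 1.14]
ft_force: [-0.8, 1.4, 5.4]
opening: 0.446
grip_force: 30.0
```

The cup is seated: there is 5 N of contact at the expected height. Releasing and rising.

Request:
carry_out(
  series=[
    [0, 0, 0, 0],
    [0, 0, 0, 0],
    [0, 0, 0, 0],
    [0, 0, 0, 0],
    [0, 0, 0, 0],
  ],
  fingers=-1,
)

```text
t: 12.2
eef_pos: [539.0, -88.3, 88.4]
tcp_rot: [-3.142, 0.0, 1.14]
ft_force: [1.0, -0.2, -0.5]
opening: 0.806
grip_force: 0.0
```

Request:
carry_out(
  series=[
    [0, 0, 0, 0],
    [0, 0, 0, 0],
    [0, 0, 0, 0],
    [0, 0, 0.2, 0],
    [0, 0, 0.3, 0],
  ],
)

```text
t: 12.7
eef_pos: [538.8, -88.2, 113.7]
tcp_rot: [-3.14, 0.0, 1.14]
ft_force: [-0.3, 1.1, 0.4]
opening: 0.998
grip_force: 0.0
```

Request:
carry_out(
  series=[
    [0, 0, 0.6, 0],
    [0, 0, 0.8, 0],
    [0, 0, 0.8, 0],
    [0, 0, 0.8, 0],
    [0, 0, 0.5, 0],
  ],
)

```text
t: 13.2
eef_pos: [539.2, -88.3, 292.4]
tcp_rot: [3.138, -0.001, 1.14]
ft_force: [1.2, -0.6, -0.7]
opening: 1.002
grip_force: 0.0
```

Request:
carry_out(
  series=[
    [0, 0, 0, 0],
    [0, 0, 0, 0],
    [0, 0, 0, 0],
    [0, 0, 0, 0],
    [0, 0, 0, 0],
  ],
)

```text
t: 13.7
eef_pos: [538.9, -88.3, 287.6]
tcp_rot: [-3.14, 0.0, 1.14]
ft_force: [-0.3, 0.1, 0.3]
opening: 1.001
grip_force: 0.0
```

Run:
```python
from fit import *
a=snap('wrist','w5.png'); s=env.state()
print(s['eef_pos'],s['tcp_rot'],s['joints'])
x,seat=fit(a);print(x[:2],np.degrees(x[2]),seat)
print(proj('wrist',[568,-26.5,145]))
```

```text
[538.96705944 -88.27989599 287.78983192] [-3.14041394e+00  1.53294217e-04  1.14036533e+00] [-2.83320567e-01  3.25467505e-01  1.67906678e+00  2.32827195e-05
  1.13824682e+00  1.47100743e-01]
[[265.4, 49.7], [376.9, 49.6], [405.3, 157.2]] [ 0.1 -0.1 -0.1 -0.1 -0.   0.1]
[567.69085489 -26.32789168] -114.71097658228436 [538.42797678 -89.91785916]
[321.54015797 130.66990456]
```

View pics/w5.png

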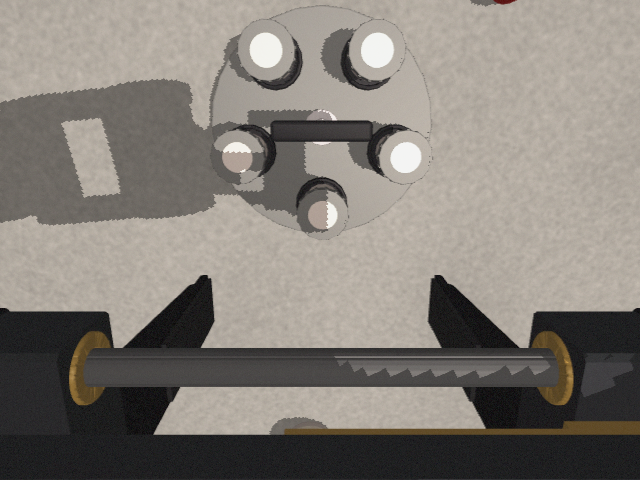

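The sample cup stands upright in the last seat at (322,213). Now I turn 90° and move over the bar.

Request:
carry_out(
  series=[
    [0.06, 0.12, 0, -1],
    [0.06, 0.12, 0, -1],
    [0.06, 0.12, 0, -1],
    [0.06, 0.12, 0, -1],
    [0.06, 0.12, 0, -1],
  ],
)

```text
t: 14.25
eef_pos: [554.1, -58.1, 288.1]
tcp_rot: [-3.141, 0.001, 0.612]
ft_force: [0.5, -1.0, -0.6]
opening: 1.003
grip_force: 0.0
```

Request:
carry_out(
  series=[
    [0.06, 0.12, 0, -1],
    [0.06, 0.12, 0, -1],
    [0.06, 0.12, 0, -1],
    [0.06, 0.14, 0, -1],
    [0.04, 0.14, 0, -1],
  ],
)

```text
t: 14.75
eef_pos: [568.2, -26.0, 288.0]
tcp_rot: [-3.141, 0.001, 0.089]
ft_force: [0.7, 0.6, 0.3]
opening: 1.0
grip_force: 0.0
```

Request:
carry_out(
  series=[
    [0, 0, 0, -1],
    [0, 0, 0, -1],
    [0, 0, 0, -1],
    [0, 0, 0, -1],
    [0, 0, 0, -1],
  ],
)

```text
t: 15.25
eef_pos: [568.0, -26.3, 288.0]
tcp_rot: [3.141, 0.001, -0.435]
ft_force: [0.2, 0.0, -0.1]
opening: 1.001
grip_force: 0.0
```

Request:
carry_out(
  series=[
    [0, 0, 0, 0],
    [0, 0, 0, 0],
    [0, 0, 0, 0],
    [0, 0, 0, 0],
    [0, 0, 0, 0],
  ],
)

```text
t: 15.75
eef_pos: [568.0, -26.3, 288.5]
tcp_rot: [3.142, -0.0, -0.43]
ft_force: [0.0, 0.0, -0.5]
opening: 0.996
grip_force: 0.0
```

Run:
```python
from fit import *
a=snap('wrist','w6.png'); s=env.state()
print(s['eef_pos'],s['tcp_rot'],s['joints'])
P=s['eef_pos']
d=np.array([np.cos(np.radians(-24.7)),np.sin(np.radians(-24.7))]);
for e in(-35,0,35): print(e,proj('wrist',[567.8+e*d[0],-26.5+e*d[1],145]).round(1))
```

```text
[568.04500483 -26.2935185  288.43866733] [ 3.14148722e+00  5.96051888e-05 -4.29782556e-01] [-1.62365051e-01  3.58433148e-01  1.62610987e+00 -9.38466201e-05
  1.15713498e+00  1.83825156e+00]
-35 [321.3 273.3]
0 [321.4 228. ]
35 [321.4 179.9]
```

View pics/w6.png

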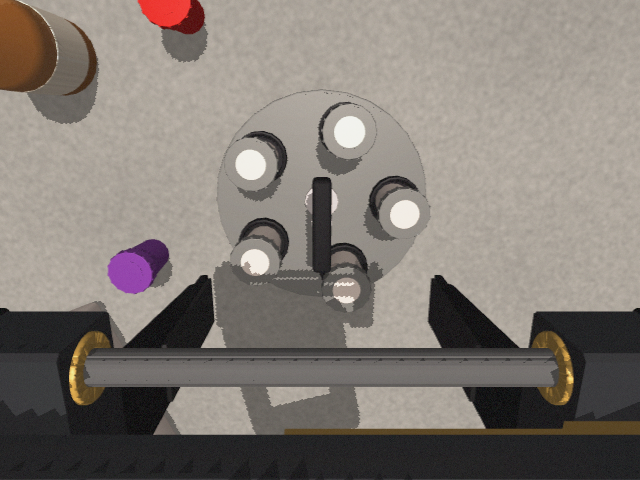

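The bar is centred between the fingers, at columns 313–330 and rows 177–272. I'll descend and grip.

Request:
carry_out(
  series=[
    [0.02, -0.01, -0.4, 0],
    [0, 0, -0.6, 0],
    [0, 0, -0.6, 0],
    [0, 0, -0.5, 0],
    [0, 0, -0.4, 0],
  ],
)

```text
t: 16.3
eef_pos: [568.7, -26.8, 162.0]
tcp_rot: [3.141, 0.001, -0.43]
ft_force: [-0.0, 0.9, 1.2]
opening: 1.003
grip_force: 0.0
```

Request:
carry_out(
  series=[
    [0, 0, -0.3, 0],
    [0, 0, -0.2, 0],
    [0, 0, -0.08, 0],
    [0, 0, 0, 0],
    [0, 0, 0, 0],
  ],
)

```text
t: 16.8
eef_pos: [569.4, -26.8, 135.1]
tcp_rot: [-3.141, -0.001, -0.43]
ft_force: [-0.5, -0.1, -0.4]
opening: 1.002
grip_force: 0.0
```

Request:
carry_out(
  series=[
    [0, 0, 0, 0],
    [0, 0, 0, 0],
    [0, 0, 0, 0],
    [0, 0, 0, 0],
    [0, 0, 0, 0],
  ],
  fingers=1,
)

```text
t: 17.3
eef_pos: [569.1, -26.8, 134.6]
tcp_rot: [3.142, -0.0, -0.43]
ft_force: [-0.2, -0.4, -0.8]
opening: 0.637
grip_force: 0.0
```

Request:
carry_out(
  series=[
    [0, 0, 0, 0],
    [0, 0, 0, 0],
    [0, 0, 0, 0],
    [0, 0, 0, 0],
    [0, 0, 0, 0],
  ],
)

```text
t: 17.8
eef_pos: [569.1, -26.8, 134.4]
tcp_rot: [3.141, 0.0, -0.43]
ft_force: [0.2, 0.0, 0.1]
opening: 0.214
grip_force: 0.0
```

Request:
carry_out(
  series=[
    [0, 0, 0, 0],
    [0, 0, 0, 0],
    [0, 0, 0, 0],
    [0, 0, 0, 0],
    [0, 0, 0, 0],
  ],
)

```text
t: 18.3
eef_pos: [569.0, -26.9, 134.5]
tcp_rot: [3.141, 0.0, -0.43]
ft_force: [-0.7, -2.6, 0.4]
opening: 0.157
grip_force: 30.0
```

Request:
carry_out(
  series=[
    [0, 0, 0.02, 0],
    [0, 0, 0.04, 0],
    [0, 0, 0.06, 0],
    [0, 0, 0.08, 0],
    [0, 0, 0.1, 0],
  ],
)

```text
t: 18.8
eef_pos: [569.0, -26.7, 149.7]
tcp_rot: [3.141, 0.0, -0.43]
ft_force: [-0.4, 1.0, -6.2]
opening: 0.152
grip_force: 30.0
```

Request:
carry_out(
  series=[
    [0, 0, 0.1, 0],
    [0, 0, 0.1, 0],
    [0, 0, 0.1, 0],
    [0, 0, 0.1, 0],
    [0, 0, 0.1, 0],
  ],
)

```text
t: 19.3
eef_pos: [569.0, -26.8, 174.9]
tcp_rot: [3.142, -0.0, -0.43]
ft_force: [0.7, -0.3, -5.3]
opening: 0.163
grip_force: 30.0
```

Run:
```python
from h import *
snap('side','s2.png'); s=env.state(); print(s['ft_force'],s['moment'],s['eef_pos'],s['tcp_rot'],s['opening'])
```

```text
[ 0.49946054  0.34124976 -4.86349464] [ 0.10115084 -0.01965873  0.00704708] [569.35224625 -26.81636445 175.67960238] [-3.14135601e+00 -1.10938767e-03 -4.30364712e-01] 0.16208200135911222
```

View pics/s2.png

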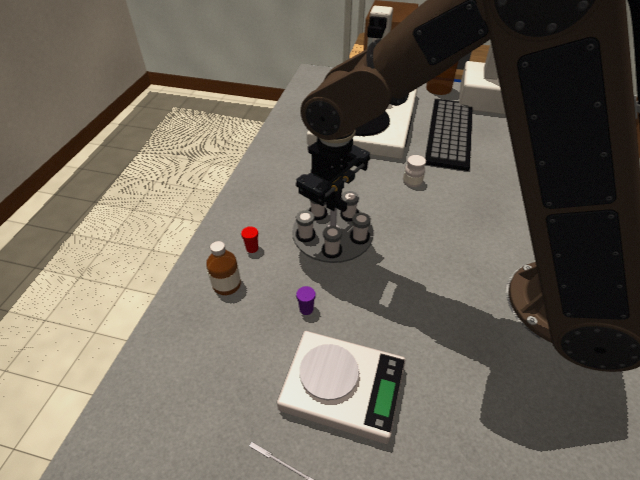

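The side view shows the rack lifted and level at (333,230) with five cups in it. I'll go on to 10 cm.

Request:
carry_out(
  series=[
    [0, 0, 0.12, 0],
    [0, 0, 0.14, 0],
    [0, 0, 0.14, 0],
    [0, 0, 0.14, 0],
    [0, 0, 0.14, 0],
  ],
)

```text
t: 19.85
eef_pos: [569.1, -26.8, 209.2]
tcp_rot: [3.142, -0.0, -0.43]
ft_force: [1.0, 0.1, -6.9]
opening: 0.16
grip_force: 30.0
```

Request:
carry_out(
  series=[
    [0, 0, 0.14, 0],
    [0, 0, 0.14, 0],
    [0, 0, 0.1, 0],
    [0, 0, 0.08, 0],
    [0, 0, 0.04, 0],
  ],
)

```text
t: 20.35
eef_pos: [569.1, -26.8, 233.8]
tcp_rot: [3.142, -0.0, -0.43]
ft_force: [0.6, 0.6, -6.0]
opening: 0.155
grip_force: 30.0
```

Request:
carry_out(
  series=[
    [0, 0, 0, 0],
    [0, 0, 0, 0],
    [0, 0, 0, 0],
    [0, 0, 0, 0],
    [0, 0, 0, 0],
  ],
)

```text
t: 20.85
eef_pos: [569.0, -26.8, 233.3]
tcp_rot: [3.141, 0.0, -0.43]
ft_force: [-0.3, -0.7, -5.3]
opening: 0.158
grip_force: 30.0
```

Run:
```python
from h import *
a=snap('wrist','w7.png');b=snap('side','s3.png'); s=env.state(); print(s['ft_force'],s['moment'],s['eef_pos'],s['tcp_rot'],s['opening'])
cv2.imwrite('pics/both.png',np.hstack([cv2.resize(a[:,:,::-1],(400,300)),cv2.resize(b[130:280,230:430,::-1],(400,300))]))
```

```text
[-0.13156399  0.52035866 -6.23883104] [ 0.06099697 -0.00219638  0.0623934 ] [569.05143467 -26.78854615 233.3969234 ] [ 3.14146496e+00  8.78726934e-05 -4.30347074e-01] 0.15616836449553662
```

View pics/both.png

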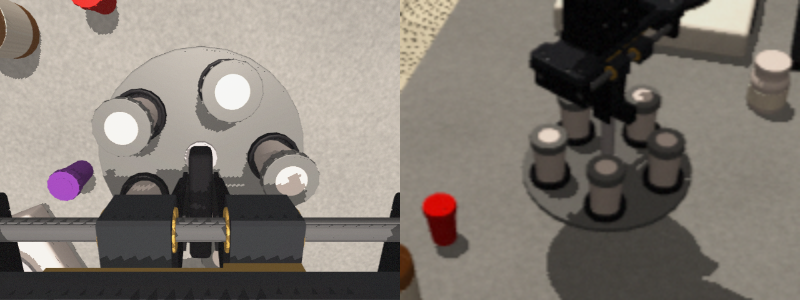

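The rack hangs level with all five cups seated, its underside about 99 mm above the bench and the arm still. Handing in.

```bash
python3 -c "
from cell import env
print(env.job_done())"
```

```text
the job is handed in; nothing more can be done
None
```

I set the sample cup into the empty seat, and the gripper now holds the loaded rack still and level, about 10 cm above the bench with all five cups seated; the job is handed in.

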